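Press a filter cartridge home with the bench bar clamp

TASK

Squeeze the trigger of the bench bar clamp again and again until its far jaw has walked up to the cartridge and pressed it fully home in the holder, and keep it pressed there for a second with about 15 N (the cartridge must not feel more than 20 N). Then hold the release tab down until the far jaw has sprung all the way back open, and let go. Work only the trigger and the tab: keep your fingers off the jaw and the cartridge, and do not disturb the dark-lidded sample cup or the vial beside the clamp.

Things in the scene. Friction and masses are not known exactly. Their poses are not given: they have to be found in the camera images.
- clamp: Bar clamp on a dark steel base plate 282 x 60 x 8, fixed to the worktop. Origin on the worktop; its +x runs along the bar from the handles to the far jaw, z up. All positions given here are in this frame, in mm. The bar (12 wide, z 36 to 46) runs under everything and slides out behind the grip as the jaw closes. Grey head at x 34 to 70, top z 60.
- grip_post (a point): Centre of the top (x -51, z 112) of the fixed upright black grip post: x -58 to -44, 24 wide in y, standing on a grey foot up to z 60. The trigger is squeezed toward it. Over grip post and trigger together it is 56 mm at rest and 38 mm fully squeezed; only the trigger moves.
- trigger: Upright black trigger: x -16 to -2 at rest, 24 wide in y, z 58 to 112, on a grey carriage (x -20 to 4, top z 60). Origin: centre of its front face (x -2, z 92). Slides 18 mm in -x to a hard stop that does not load the jaw, springs back by itself. Squeezed slowly it takes 4 to 9 N for its own springs and pawls, plus the force of the far jaw on the cartridge.
- far_jaw: Dark jaw plate on the bar's end (28 wide, z 30 to 94). Origin: centre of its rubber pad's face, z 75; x is 175 fully open, 161 to 175 at the start. After 1 to 7 mm of slack it follows the trigger 1:1 through a ratchet with 7 mm teeth: a full stroke gains 7 or 14 mm; when the trigger goes back it may fall back up to 7 mm to a tooth. Its pad is sprung, 4 N/mm.
- release_tab: Grey square tab 22 x 22 on a stem above the head, x 50; a steel yoke runs down from it on the +y side. Origin: centre of its top, z 82 at rest. Presses straight down 8 mm to a stop against 2 to 6 N and springs back up; held fully down it frees both pawls and a light spring (2 N) runs the far jaw fully open in about a second. Let go of the trigger first.
- holder (a point): Point on the floor (z 62) of the open-topped aluminium cartridge holder, at the mouth of its side walls (x 116). The floor runs x 66 to 146, 38 wide; the side walls (to z 89) from x 66 to 116, with two sprung cheeks inside. The seat is hidden at its -x end; how deep it lies differs each time by up to 6 mm and cannot be seen.
- cartridge: Loose white filter cartridge 45 (x) x 25 x 25, 40 to 85 g, with grey ribs and a grey end toward the far jaw, part way in the holder. Origin: centre of its underside, x 116 to 120 at the start. Pushed in -x it slides with 3 to 7 N of friction until it meets the seat at x 101.5 to 107.5: it stops and the squeezing force climbs. It stays where pressed.
- cup_near: Loose sample cup with a dark lid, 55 mm across, 58 tall, on the worktop beside the handle end of the clamp; a bystander. Origin under its centre.
- vial_near: Loose glass vial with a dark cap, 22 mm across, 48 tall, on the worktop beside the trigger; a bystander. Origin under its centre.
There are look-alikes about, which are no part of the job. Leave any brown look-alike of the cartridge alone.

How it is judged:
On the way, in this order (a step that is already met when the one before it is completed fails the run):
1. the far jaw has been walked up to the cartridge and touches it (contact force between far_jaw and cartridge above 1 N), for 0.05 s.
2. the far jaw presses the cartridge home with more than 10 N for half a second (contact force between far_jaw and cartridge above 10 N and x of cartridge in the frame of clamp below 0.109 m), for 0.5 s.
3. the release tab is pressed down by at least 3 mm (z of release_tab in the frame of clamp below 0.079 m), for 0.1 s.
At the end, for the whole second after the job is handed in: The cartridge is in its holder as pressed (its origin at x below 109 mm in the clamp's frame) and at rest, the far jaw is within 3 mm of fully open, and trigger and tab are back within 2 and 3 mm of their rest (x of far_jaw in the frame of clamp above 0.172 m and x of cartridge in the frame of clamp below 0.109 m and x of trigger in the frame of clamp above -0.004 m and z of release_tab in the frame of clamp above 0.079 m and linear speed of cartridge below 0.01 m/s); the robot touches nothing.
It fails at once if the far jaw presses the cartridge with more than 20 N (contact force between far_jaw and cartridge above 20 N).
It fails at once if the robot pushes the far jaw or the cartridge itself (contact force between any of the fingers, the arm and far_jaw above 2 N or contact force between any of the fingers, the arm and cartridge above 2 N).
It fails at once if the cup or the vial beside the clamp is moved by more than 20 mm or tipped (distance of any of cup_near, vial_near from where it was at the start of the episode above 0.02 m or angle between any of cup_near, vial_near's own z axis and vertical above 0.5 rad).
It also fails if it takes over 69 s, if anything falls off the work surface, if the arm or the gripper's body presses on something with over 40 N, if the wrist force passes 120 N, or if a joint passes its speed limit or range.

ROBOT

A 6-joint arm with a two-finger parallel gripper is mounted at the origin on a cart in front of the work surface, level with it; the furniture and walls round the work are solid. World frame = base frame: x ahead of the robot, y to its left, z up, the work surface at z = 0. Lengths are in m, angles in rad, forces in N, time in s.
With the tool pointing down it reaches from about 0.25 to 0.8 m from the base axis. Payload 8.5 kg.
Tool frame: the origin (TCP) lies at the very end of the fingers, on their centre line; the grasp point (between the pads) lies 19 mm behind it; z points along the fingers, x is the direction in which the jaws open and shut, and the axes are right-handed (so a half turn about z gives the same grasp; the last joint's range is limited). The gripper opens to 85 mm and grips with 20 to 120 N. Pads are 22 mm wide; open, the fingers measure 114 mm over their backs; the gripper's body (76 mm by 85 mm) begins 54 mm behind the grasp point. The pads swing forward as they close: fully open they stand 13 mm farther back than shut.
Start: joints at [1.194, 0.238, -0.013, 1.319, 0, 1.571], TCP at [0.193, 0.488, 0.231] pointing down, gripper open.
Joint ranges: [-2.66, 2.66], [-1.03, 1.9], [-1.14, 1.46], [-1.82, 2.27], [-1.45, 1.34], [-3.14, 3.14]. Speed limits (rad/s): [2.22, 2.22, 2.79, 3.14, 3.14, 3.14].

INTERFACE

Orientations are given as a 3x3 rotation matrix whose columns are the frame's x, y, z axes.
In Python, from station import manip, read_camera, ticket, search_frame, tip_of gives the robot as it stands.
- The arm moves only by the shell command python3 -m inch 'ROWS' [FORCE]. ROWS is JSON, a list of rows, each a list of 7 numbers: the turn, a rotation vector about the tool's x, y, z each as a share of 120 degrees, from -1 to 1, then the shift along the tool's x, y, z each as a share of 0.15 m, from -1 to 1, then the opening, from -1 (shut) to 1 (fully open), so that 0 is half open. In form: [[rx, ry, rz, dx, dy, dz, grip], ...]. A call has 1 to 12 rows; each row is the pose to reach, as a shift and turn from the pose commanded when the call began, along the tool's axes at that moment; what a row does not reach only later rows make up. A row lasts 1/12 s, in which the tool goes at most 41.7 mm and 7.16 degrees, less where a joint would pass 70% of its speed; a pose out of reach is approached as far as the arm can. A call with a number of a shift or a turn outside -1 to 1 is refused whole. A call with a gripper value outside its range is refused whole. The fingers move at their own pace and stop on an object; FORCE is the grip in N (left out, the last holds). Time passes only in rows, so rows that repeat a pose let the fingers close. It gives the time, the measured TCP pose, the force and the opening at its end, in the units of the state.
- manip.get_state(): the state, without advancing time (a new reading comes with each control period).
- read_camera(name): name is "scene" or "top" or "wrist"; returns a dict with "frame" (384x512x3 uint8, red, green, blue), "z_map" (384x512 float32, m along the optical axis (not along the pixel's ray), 0 where there is no reading), "intrinsics" (3x3 intrinsics, pixels), "T" (4x4, takes a point from camera to world coordinates). Camera axes: x right, y up, looking along -z (the intrinsics and any distortion apply to the point x, -y, -z); pixel columns grow to the right and rows downward; lengths in m; the calibration is good to about 2 mm. A picture is of the moment at which its call begins.
- ticket.finish_job(): hands the job in, once; it reports no verdict.
Trained networks look in a picture, given as the dict that the camera call returned (one of the last four; its "shot" number tells which), for a name from the list of things; names that differ only in an ending like _2 or _b are one class to them, and where a whole thing is asked for, a point or a joint stands for the part that bears it (a point fixed in the world has none). Each returns a list of dicts, best first, with "confidence" (0 to 1); they miss things now and then, are a little off and sometimes report something else, mostly with a low value. They report only what shows in the picture. A call takes as long as a camera call. They do not tell look-alikes from the thing itself.
- search_frame(picture, target): "point" ([row, column] in pixels, amid what is visible of it).
- tip_of(picture, target): "point" ([row, column] in pixels: a listed point, or the origin of a listed thing).
The state is a dict: "time": time; "qpos": joint angles; "qvel": joint speeds; "tau": joint torques, N m; "eef_pos": TCP position; "tcp_rot": TCP orientation; "force": force on the tool from outside, world axes, zero at the start; "ft_torque": the same for the moment, N m; "opening": opening from 0.0 (shut) to 1.0 (fully open).
Only numpy, scipy, OpenCV 4.12 (cv2) and the standard library are available. Lean on these libraries where they do the work, as an engineer would, in place of code of your own. Each camera call takes 0.05 s, during which the arm holds its last target.

## Working session

There is one attempt and no reset: what is moved stays moved. The work goes in short steps, Python scripts to look and compute and a shell command to move; the robot and the scene stay as the last step left them, time stands still between calls to the robot, and variables do not carry over. Pictures are saved under pics/ and viewed, and the job is handed in when it is done.

```bash
ls; mkdir -p pics
cat > h.py <<'E'
import numpy as np, cv2
from station import manip, read_camera, ticket, search_frame, tip_of
def save(p,name,crop=None,s=1):
    f=p["frame"][:,:,::-1]
    if crop: r0,r1,c0,c1=crop; f=f[r0:r1,c0:c1]
    if s!=1: f=cv2.resize(f,None,fx=s,fy=s,interpolation=cv2.INTER_CUBIC)
    cv2.imwrite("pics/"+name,f)
def ray(p,rc):
    K=p["intrinsics"];T=p["T"]
    d=np.array([(rc[1]-K[0,2])/K[0,0],-(rc[0]-K[1,2])/K[1,1],-1.])
    return T[:3,3],T[:3,:3]@d
def at_z(p,rc,z):
    o,d=ray(p,rc); return o+d*(z-o[2])/d[2]
def at_d(p,rc):
    r,c=int(round(rc[0])),int(round(rc[1])); w=p["z_map"][max(r-1,0):r+2,max(c-1,0):c+2]; w=w[w>0]
    o,d=ray(p,rc); return o+d*np.median(w) if len(w) else None
def proj(p,X):
    T=p["T"];K=p["intrinsics"]; q=T[:3,:3].T@(np.asarray(X)-T[:3,3]); q=q/-q[2]
    return np.array([K[1,2]-K[1,1]*q[1],K[0,2]+K[0,0]*q[0]])
E
python3 - <<'E'
from h import *
np.set_printoptions(precision=4,suppress=True)
s=manip.get_state(); print(s)
for n in ("scene","top","wrist"):
    p=read_camera(n); save(p,n+"0.png",s=1.5)
    print(n,p.keys(),p["T"][:3,3],p["intrinsics"][0])
    for t in ["clamp","grip_post","trigger","far_jaw","release_tab","holder","cartridge","cup_near","vial_near"]:
        for k,f in (("tip",tip_of),):
            try:
              for d in f(p,t)[:2]:
                print(t,k,np.round(d["point"],1),round(d["confidence"],2),at_d(p,d["point"]))
            except Exception as e: print(t,e)
E
```

```text
pics
{'time': 0.0, 'qpos': array([ 1.194 ,  0.2388, -0.0143,  1.3192, -0.    ,  1.5708]), 'qvel': array([-0.0011,  0.0004, -0.0006,  0.0011, -0.0003,  0.0006]), 'tau': array([ -0.0012, -53.878 ,  34.6432,   0.0186,  -0.    ,  -0.    ]), 'eef_pos': array([0.193 , 0.4878, 0.2307]), 'tcp_rot': array([[ 0.368 ,  0.9298, -0.0005],
       [ 0.9298, -0.368 , -0.0013],
       [-0.0014,  0.    , -1.    ]]), 'force': array([-0.2511,  0.4538,  0.3732]), 'ft_torque': array([-0.0004, -0.0279, -0.0083]), 'opening': 0.9960325644263361}
scene dict_keys(['frame', 'z_map', 'intrinsics', 'T', 'shot']) [ 0.0373 -0.2954  0.8037] [409.4325   0.     255.3604]
clamp tip [207.3 220.5] 0.61 [0.442  0.1227 0.0079]
grip_post tip [169.6 198. ] 0.89 [0.4348 0.1774 0.1109]
grip_post tip [227.6 282.8] 0.69 [ 0.4407 -0.0567  0.0963]
trigger tip [180.3 218.5] 0.86 [0.444  0.1241 0.106 ]
far_jaw tip [226.1 283.1] 0.61 [ 0.447  -0.0532  0.0911]
release_tab tip [197.4 231.7] 0.43 [0.4404 0.083  0.0818]
holder tip [218.6 259. ] 0.77 [0.4367 0.0023 0.0783]
cartridge tip [198.9 272.3] 0.76 [0.5318 0.0361 0.0234]
cartridge 
[... 461 characters left out ...]
0.75 [0.4442 0.1204 0.0594]
far_jaw tip [199.7 303.4] 0.64 [ 0.4461 -0.0501  0.0835]
release_tab tip [197.4 249.1] 0.71 [0.4528 0.0787 0.081 ]
holder tip [196.7 277.3] 0.87 [0.4536 0.0119 0.0868]
cartridge tip [216.7 165.3] 0.74 [0.4092 0.2912 0.0241]
cartridge tip [215.5 338.4] 0.66 [ 0.4085 -0.1458  0.0258]
cup_near tip [166.8 193.5] 0.92 [0.5312 0.2156 0.0549]
vial_near tip [169.2 228. ] 0.49 [0.5255 0.131  0.048 ]
vial_near tip [168.2 195. ] 0.24 [0.5276 0.2119 0.055 ]
wrist dict_keys(['frame', 'z_map', 'intrinsics', 'T', 'shot']) [0.1248 0.5143 0.3731] [275.5479   0.     255.9673]
clamp tip [382.8 114.6] 0.77 [0.4464 0.1247 0.0069]
cartridge tip [332.6 195.4] 0.86 [0.3902 0.3088 0.0221]
```

View pics/scene0.png

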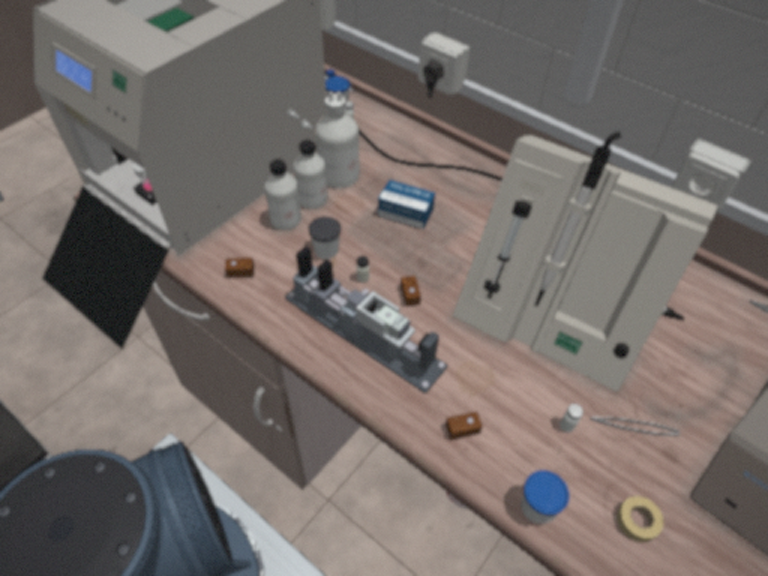

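View pics/top0.png

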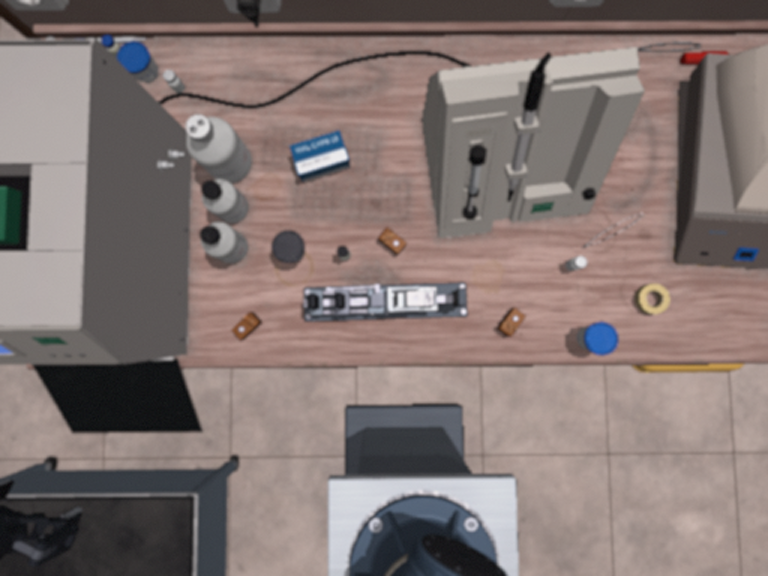

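View pics/wrist0.png

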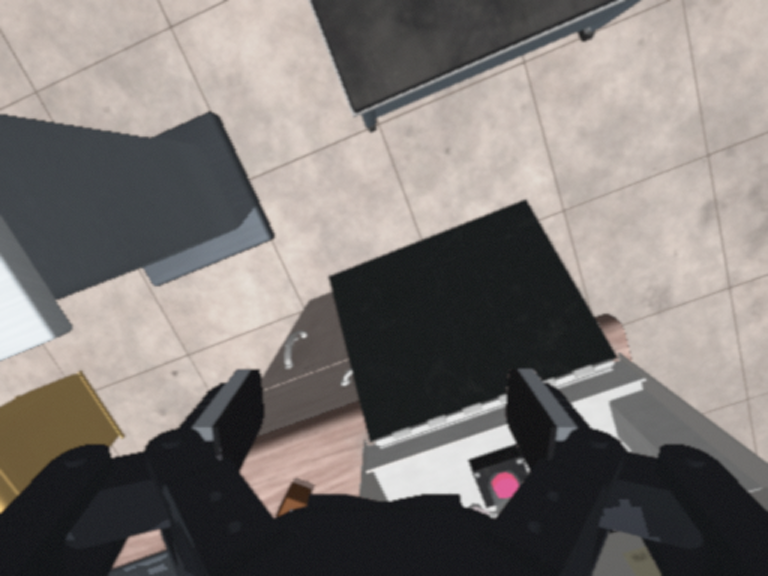

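Run:
```python
from h import *
np.set_printoptions(precision=4,suppress=True)
p=read_camera("top"); save(p,"top1.png",(160,230,180,320),5.5)
q=read_camera("scene"); save(q,"scene1.png",(150,270,180,310),5)
for p in (p,q):
    H,W=p["z_map"].shape
    r,c=np.mgrid[:H,:W]; K=p["intrinsics"];T=p["T"];z=p["z_map"]
    d=np.stack([(c-K[0,2])/K[0,0],-(r-K[1,2])/K[1,1],-np.ones_like(z)],-1)*z[...,None]
    X=d@T[:3,:3].T+T[:3,3]
    m=(z>0)&(X[...,0]>.38)&(X[...,0]<.50)&(X[...,1]<.24)&(X[...,1]>-.12)
    # tall posts
    for lo,hi in ((.104,.118),(.070,.088),(.0885,.098),(.004,.013)):
        k=m&(X[...,2]>lo)&(X[...,2]<hi); P=X[k]
        o=np.argsort(P[:,1]); print(lo,hi,len(P))
        h,e=np.histogram(P[:,1],bins=np.arange(-.12,.24,.01))
        for a,b in zip(e,h):
            if b:
                s=P[(P[:,1]>=a)&(P[:,1]<a+.01)]; print(" y%.3f n%d x %.3f..%.3f med %.4f z %.4f"%(a,b,s[:,0].min(),s[:,0].max(),np.median(s[:,0]),np.median(s[:,2])))
```

```text
0.104 0.118 127
 y0.120 n27 x 0.434..0.457 med 0.4455 z 0.1106
 y0.130 n36 x 0.434..0.457 med 0.4457 z 0.1107
 y0.160 n17 x 0.434..0.455 med 0.4414 z 0.1100
 y0.170 n45 x 0.434..0.455 med 0.4459 z 0.1113
 y0.180 n2 x 0.435..0.444 med 0.4393 z 0.1051
0.07 0.088 439
 y-0.070 n3 x 0.436..0.462 med 0.4363 z 0.0731
 y-0.060 n23 x 0.436..0.462 med 0.4478 z 0.0849
 y-0.050 n17 x 0.441..0.460 med 0.4501 z 0.0838
 y-0.020 n34 x 0.437..0.460 med 0.4468 z 0.0864
 y-0.010 n38 x 0.436..0.460 med 0.4480 z 0.0862
 y-0.000 n42 x 0.430..0.467 med 0.4482 z 0.0857
 y0.010 n66 x 0.429..0.467 med 0.4494 z 0.0862
 y0.020 n39 x 0.429..0.467 med 0.4484 z 0.0862
 y0.030 n6 x 0.429..0.465 med 0.4472 z 0.0867
 y0.040 n27 x 0.429..0.465 med 0.4488 z 0.0854
 y0.050 n21 x 0.430..0.465 med 0.4508 z 0.0868
 y0.060 n42 x 0.437..0.471 med 0.4488 z 0.0808
 y0.070 n53 x 0.437..0.471 med 0.4514 z 0.0807
 y0.080 n10 x 0.437..0.456 med 0.4478 z 0.0810
 y0.120 n8 x 0.437..0.454 med 0.4458 z 0.0831
 y0.160 n10 x 0.433..0.455 med 0.4437 z 0.0828
0.0885 0.098 141
 y-0.070 n34 x 0.438..0.464 med 0.4495 z 0.0929
 y-0.060 n34 x 
[... 4651 characters left out ...]
0.070 n26 x 0.404..0.428 med 0.4222 z 0.0085
 y0.080 n24 x 0.392..0.429 med 0.4206 z 0.0076
 y0.090 n23 x 0.417..0.435 med 0.4241 z 0.0083
 y0.100 n48 x 0.381..0.447 med 0.4282 z 0.0081
 y0.110 n52 x 0.386..0.475 med 0.4292 z 0.0085
 y0.120 n48 x 0.392..0.474 med 0.4297 z 0.0085
 y0.130 n36 x 0.405..0.441 med 0.4244 z 0.0084
 y0.140 n27 x 0.415..0.434 med 0.4230 z 0.0082
 y0.150 n33 x 0.381..0.437 med 0.4227 z 0.0078
 y0.160 n39 x 0.400..0.447 med 0.4263 z 0.0088
 y0.170 n27 x 0.390..0.446 med 0.4196 z 0.0084
 y0.180 n20 x 0.413..0.426 med 0.4210 z 0.0087
 y0.190 n21 x 0.414..0.433 med 0.4199 z 0.0089
 y0.200 n3 x 0.386..0.434 med 0.4145 z 0.0061
 y0.210 n3 x 0.404..0.441 med 0.4206 z 0.0042
```

View pics/top1.png

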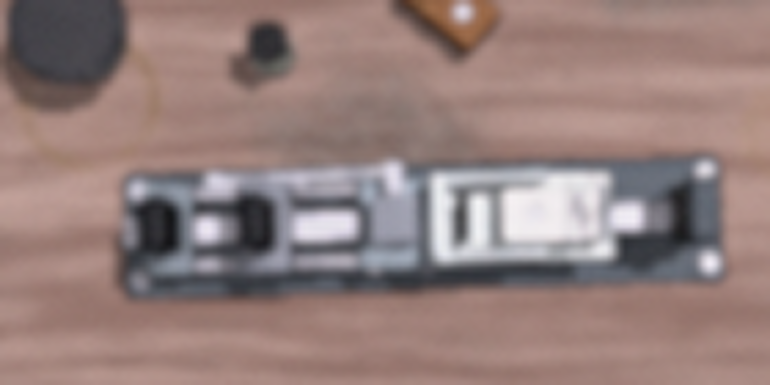

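View pics/scene1.png

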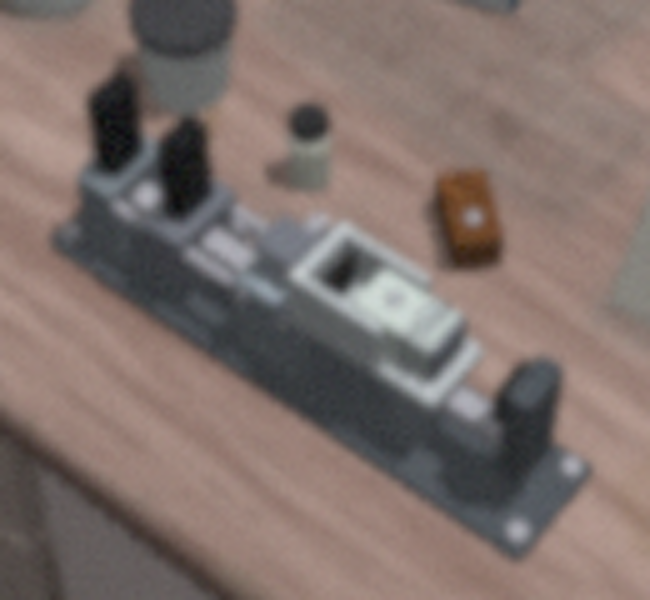

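Run:
```python
from h import *
np.set_printoptions(precision=4,suppress=True)
for n in ("top","scene"):
    p=read_camera(n)
    H,W=p["z_map"].shape
    r,c=np.mgrid[:H,:W]; K=p["intrinsics"];T=p["T"];z=p["z_map"]
    d=np.stack([(c-K[0,2])/K[0,0],-(r-K[1,2])/K[1,1],-np.ones_like(z)],-1)*z[...,None]
    X=d@T[:3,:3].T+T[:3,3]
    def box(x0,x1,y0,y1,z0,z1):
        k=(z>0)&np.all((X>[x0,y0,z0])&(X<[x1,y1,z1]),-1); P=X[k]; return len(P),P.mean(0),(P.min(0)+P.max(0))/2,np.ptp(P,axis=0)
    for nm,b in dict(trig=(.42,.47,.11,.15,.109,.116),grip=(.42,.47,.15,.2,.109,.116),tab=(.436,.4585,.055,.1,.077,.086),jaw=(.42,.48,-.1,-.03,.0905,.099),plate=(.41,.485,-.1,.22,.006,.0105)).items(): print(n,nm,*box(*b))
    # oven / bottles tall stuff near path
    k=(z>0)&(X[...,2]>.1)&(X[...,0]<.6)&(X[...,0]>.15)&(X[...,1]>.2)&(X[...,1]<.45); P=X[k]
    for y in np.arange(.2,.45,.025):
        s=P[(P[:,1]>=y)&(P[:,1]<y+.025)]
        if len(s): print("  y%.3f xmin %.3f zmax %.3f"%(y,s[:,0].min(),s[:,2].max()))
    for t in("cup_near","vial_near"):
        for e in tip_of(p,t)[:2]: print(t,e["point"],e["confidence"],at_z(p,e["point"],0.))
```

```text
top trig 45 [0.4458 0.1311 0.1112] [0.4455 0.1314 0.1122] [0.0229 0.0138 0.0059]
top grip 51 [0.4443 0.1733 0.1113] [0.4448 0.1737 0.1115] [0.0207 0.0119 0.0051]
top tab 83 [0.4465 0.0717 0.0815] [0.4465 0.0695 0.0816] [0.0196 0.0284 0.0081]
top jaw 64 [ 0.4505 -0.061   0.0932] [ 0.4508 -0.0609  0.0938] [0.0261 0.0125 0.0058]
top plate 686 [0.4417 0.0449 0.0079] [0.4467 0.0593 0.0082] [0.0633 0.2791 0.0044]
  y0.300 xmin 0.527 zmax 0.135
  y0.325 xmin 0.527 zmax 0.135
  y0.375 xmin 0.359 zmax 0.339
  y0.400 xmin 0.155 zmax 0.351
  y0.425 xmin 0.155 zmax 0.372
cup_near [198.9, 275.4] 0.74 [0.4532 0.0112 0.    ]
cup_near [167.9, 194.5] 0.64 [0.5363 0.2223 0.    ]
vial_near [169.3, 229.7] 0.47 [0.5319 0.13   0.    ]
scene trig 49 [0.4442 0.1307 0.1118] [0.4451 0.1308 0.1122] [0.0233 0.0137 0.0062]
scene grip 45 [0.4429 0.1726 0.112 ] [0.443  0.1733 0.1119] [0.0228 0.0142 0.0057]
scene tab 79 [0.4463 0.0727 0.0824] [0.4466 0.0733 0.0819] [0.0202 0.0225 0.0079]
scene jaw 80 [ 0.4483 -0.0609  0.0942] [ 0.4491 -0.0604  0.0941] [0.0267 0.0145 0.0067]
scene plate 1099 [0.4348 0.0298 0.0085] [0.4462 0.0594 0.0083] [0.0651 0.2808 0.0045]
  y0.300 xmin 0.526 zmax 0.135
  y0.325 xmin 0.526 zmax 0.135
  y0.375 xmin 0.358 zmax 0.339
  y0.400 xmin 0.358 zmax 0.338
  y0.425 xmin 0.179 zmax 0.338
cup_near [164.7, 213.9] 0.89 [0.5376 0.233  0.    ]
cup_near [219.7, 258.0] 0.31 [0.4759 0.0343 0.    ]
vial_near [183.8, 244.9] 0.47 [0.5402 0.1288 0.    ]
vial_near [207.6, 219.8] 0.21 [0.4442 0.1275 0.    ]
```

```bash
python3 -m inch '[[0,0,0,-0.4,0.26,0,-1],[0,0,0,-0.857,0.554,0,-1],[0,0,0.559,-0.857,0.554,0,-1],[0,0,0.559,-0.857,0.554,0,-1],[0,0,0.559,-0.857,0.554,0,-1],[0,0,0.559,-0.857,0.554,0,-1],[0,0,0.559,-0.857,0.554,0,-1],[0,0,0.559,-0.857,0.554,0,-1],[0,0,0.559,-0.857,0.554,0,-1],[0,0,0.559,-0.857,0.554,0,-1],[0,0,0.559,-0.857,0.554,0,-1],[0,0,0.559,-0.857,0.554,0,-1]]' 40
```

```text
time: 2.9
eef_pos: [0.2231, 0.338, 0.2314]
tcp_rot: [[1.0, 0.016, 0.0], [0.016, -1.0, 0.0], [0.0, -0.0, -1.0]]
force: [1.1, 0.1, -0.2]
opening: -0.003
```

```bash
python3 -m inch '[[0,0,0,0.725,0.82,0,-1],[0,0,0,0.725,0.82,0,-1],[0,0,0,0.725,0.82,0,-1],[0,0,0,0.725,0.82,0,-1],[0,0,0,0.725,0.82,0,-1]]'
python3 -m inch '[[0,0,0,0.725,0.82,0.2,-1],[0,0,0,0.725,0.82,0.2,-1],[0,0,0,0.725,0.82,0.2,-1],[0,0,0,0.725,0.82,0.2,-1],[0,0,0,0.725,0.82,0.2,-1],[0,0,0,0.725,0.82,0.2,-1]]'
```

```text
time: 3.32
eef_pos: [0.3383, 0.2134, 0.2314]
tcp_rot: [[1.0, 0.017, 0.002], [0.017, -1.0, -0.001], [0.002, 0.001, -1.0]]
force: [0.7, -0.2, -0.1]
opening: -0.002
time: 3.82
eef_pos: [0.447, 0.0956, 0.2006]
tcp_rot: [[1.0, 0.019, -0.001], [0.019, -1.0, -0.0], [-0.001, 0.0, -1.0]]
force: [-0.2, -0.3, -0.6]
opening: 0.001
```

```bash
python3 -m inch '[[0,0,0,0,0.02,0.25,-1],[0,0,0,0,0.02,0.5,-1],[0,0,0,0,0.02,0.717,-1],[0,0,0,0,0.02,0.717,-1]]'
python3 - <<'E'
from h import *
p=read_camera("scene"); save(p,"scene2.png",(130,270,160,320),5)
print(manip.get_state()["force"],manip.get_state()["eef_pos"])
E
```

```text
time: 4.15
eef_pos: [0.442, 0.0943, 0.0893]
tcp_rot: [[1.0, 0.025, -0.008], [0.024, -1.0, -0.002], [-0.008, 0.001, -1.0]]
force: [-1.7, 0.1, -1.0]
opening: 0.001
[-0.04333926 -0.46760146  1.69311364] [0.44353662 0.09461082 0.09215127]
```

View pics/scene2.png

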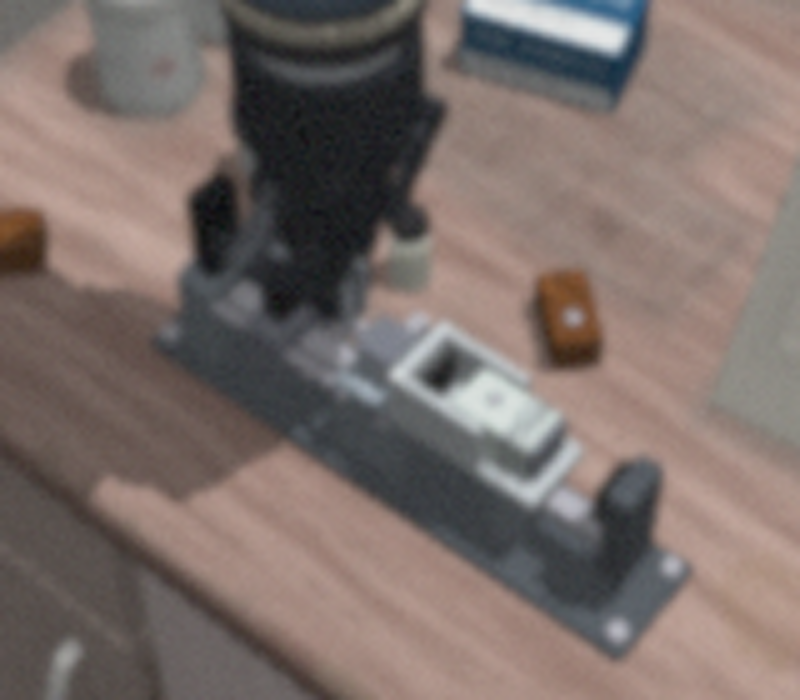

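```bash
python3 -m inch '[[0,0,0,0,-0.05,0,-1],[0,0,0,0,-0.093,0,-1],[0,0,0,0,-0.093,0,-1],[0,0,0,0,-0.093,0,-1]]'
for i in 1 2 3 4; do python3 -m inch '[[0,0,0,0,-0.0133,0,-1],[0,0,0,0,-0.0133,0,-1]]' | grep -E 'time|pos|force'; done
```

```text
time: 4.53
eef_pos: [0.447, 0.1091, 0.0953]
tcp_rot: [[1.0, 0.025, 0.003], [0.025, -1.0, 0.001], [0.003, -0.001, -1.0]]
force: [-0.2, -0.2, -0.2]
opening: 0.0
time: 4.7
eef_pos: [0.4463, 0.1104, 0.0944]
force: [0.3, -0.1, -0.7]
time: 4.87
eef_pos: [0.446, 0.1122, 0.0939]
force: [0.0, 0.1, -0.6]
time: 5.03
eef_pos: [0.4459, 0.1137, 0.0938]
force: [-0.3, -2.4, 0.8]
time: 5.2
eef_pos: [0.4458, 0.1155, 0.0937]
force: [0.2, -6.4, 1.9]
```

```bash
for i in 1 2 3 4 5 6 7; do python3 -m inch '[[0,0,0,0,-0.0133,0,-1],[0,0,0,0,-0.0133,0,-1]]' | grep -E 'time|pos|force'|paste -sd' '; done
```

```text
time: 5.37 eef_pos: [0.4458, 0.1175, 0.0938] force: [-0.2, -5.7, 2.3]
time: 5.53 eef_pos: [0.4457, 0.1194, 0.0937] force: [-0.5, -6.9, 3.1]
time: 5.7 eef_pos: [0.4457, 0.1215, 0.0937] force: [0.2, -4.7, 2.4]
time: 5.87 eef_pos: [0.4456, 0.1234, 0.0937] force: [-0.4, -6.5, 2.6]
time: 6.03 eef_pos: [0.4456, 0.1253, 0.0938] force: [0.3, -6.9, 2.2]
time: 6.2 eef_pos: [0.4455, 0.1273, 0.0937] force: [0.0, -6.3, 2.7]
time: 6.37 eef_pos: [0.4455, 0.1293, 0.0938] force: [0.6, -6.6, 2.9]
```

```bash
for i in 1 2; do python3 -m inch '[[0,0,0,0,-0.005,0,-1],[0,0,0,0,-0.005,0,-1]]' | grep -E 'time|pos|force'|paste -sd' '; done
cat >> h.py <<'E'
def jaw(n="top"):
    p=read_camera(n); H,W=p["z_map"].shape
    r,c=np.mgrid[:H,:W]; K=p["intrinsics"];T=p["T"];z=p["z_map"]
    d=np.stack([(c-K[0,2])/K[0,0],-(r-K[1,2])/K[1,1],-np.ones_like(z)],-1)*z[...,None]
    X=d@T[:3,:3].T+T[:3,3]
    k=(z>0)&np.all((X>[.43,-.1,.0905])&(X<[.475,.03,.099]),-1); P=X[k]
    h,e=np.histogram(P[:,1],np.arange(-.1,.031,.002)); 
    i=max(range(len(h)-6),key=lambda i:h[i:i+7].sum()); s=P[(P[:,1]>=e[i])&(P[:,1]<e[i+7])]
    k=(z>0)&np.all((X>[.4415,-.1,.082])&(X<[.455,.03,.0885]),-1); Q=X[k]
    hq,_=np.histogram(Q[:,1],np.arange(-.05,.01,.004))
    return p,len(s),s[:,1].mean(),hq
E
python3 - <<'E'
from h import *
for n in("top","scene"):
    p,k,y,h=jaw(n); print(n,k,y,h); save(p,n+"3.png",(150,270,180,330),4)
E
```

```text
time: 6.53 eef_pos: [0.4455, 0.1298, 0.0937] force: [0.1, -7.3, 2.2]
time: 6.7 eef_pos: [0.4454, 0.1305, 0.0937] force: [-0.2, -7.5, 3.5]
top 58 -0.04391028167787813 [ 0  0  0 12  5  0  0  1  6  9  9  5  8  9]
scene 73 -0.0445139904394978 [ 2  0  0  3  9  0  0  0 11  9  5  9  5  7]
```

View pics/top3.png

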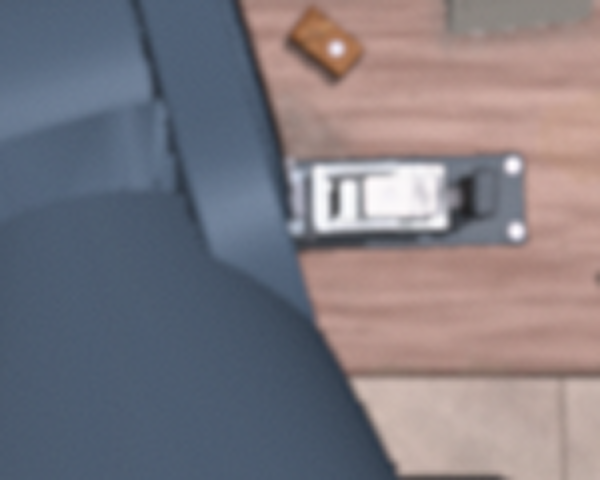

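```bash
python3 -m inch '[[0,0,0,0,0.05,0,-1],[0,0,0,0,0.1,0,-1],[0,0,0,0,0.133,0,-1],[0,0,0,0,0.133,0,-1],[0,0,0,0,0.133,0,-1]]' | grep -E 'time|pos|force'|paste -sd' '
python3 - <<'E'
from h import *
for n in("top","scene"):
    p,k,y,h=jaw(n); print(n,k,y,h)
E
```

```text
time: 7.22 eef_pos: [0.446, 0.1113, 0.0938] force: [-0.3, -0.4, -0.1]
top 57 -0.044596774569672794 [ 0  0  0 12  2  0  0  0  5  8  9  5  7 10]
scene 72 -0.04550344278593862 [ 0  0  0  6  5  0  0  0 11  8  8  6  2  7]
```

```bash
python3 -m inch '[[0,0,0,0,-0.0267,0,-1],[0,0,0,0,-0.0267,0,-1]]' | grep -E 'time|pos|force'|paste -sd' '
for i in 1 2 3 4 5 6 7; do python3 -m inch '[[0,0,0,0,-0.0133,0,-1],[0,0,0,0,-0.0133,0,-1]]' | grep -E 'time|pos|force'|paste -sd' '; done
```

```text
time: 7.48 eef_pos: [0.4458, 0.1156, 0.0937] force: [-0.4, -5.6, 0.2]
time: 7.65 eef_pos: [0.4458, 0.1173, 0.0937] force: [0.3, -5.8, 1.2]
time: 7.82 eef_pos: [0.4457, 0.1192, 0.0937] force: [0.6, -6.5, 1.5]
time: 7.98 eef_pos: [0.4457, 0.1213, 0.0938] force: [0.1, -5.1, 1.3]
time: 8.15 eef_pos: [0.4456, 0.1232, 0.0937] force: [0.0, -7.0, 0.5]
time: 8.32 eef_pos: [0.4456, 0.1251, 0.0937] force: [0.5, -7.1, 1.4]
time: 8.48 eef_pos: [0.4455, 0.1271, 0.0937] force: [0.3, -7.0, 1.4]
time: 8.65 eef_pos: [0.4455, 0.1291, 0.0938] force: [0.2, -7.0, 1.9]
```

```bash
python3 -m inch '[[0,0,0,0,-0.01,0,-1],[0,0,0,0,-0.01,0,-1]]' | grep -E 'time|pos|force'|paste -sd' '
python3 - <<'E'
from h import *
for n in("top","scene"):
    p,k,y,h=jaw(n); print(n,k,y,h); save(p,n+"4.png",(170,240,240,330),6)
E
python3 -m inch '[[0,0,0,0,0.05,0,-1],[0,0,0,0,0.1,0,-1],[0,0,0,0,0.133,0,-1],[0,0,0,0,0.133,0,-1],[0,0,0,0,0.133,0,-1]]' | grep -E 'time|pos|force'|paste -sd' '
python3 - <<'E'
from h import *
for n in("top","scene"):
    p,k,y,h=jaw(n); print(n,k,y,h)
E
```

```text
time: 8.82 eef_pos: [0.4455, 0.1302, 0.0937] force: [1.0, -9.9, 2.1]
top 66 -0.030542622879654712 [ 0  0  0  0  0  0  2  8  6 10  8  4  9 10]
scene 76 -0.030798553716123552 [0 0 0 5 0 0 0 4 7 7 8 4 4 8]
time: 9.33 eef_pos: [0.446, 0.1109, 0.0938] force: [-0.2, -0.2, 0.0]
top 63 -0.030597641681618458 [ 0  0  0  0  0  0  6  6  4  9  8  6 10 10]
scene 72 -0.032653322606240494 [0 0 3 3 0 0 0 6 8 8 4 5 5 6]
```

View pics/scene4.png

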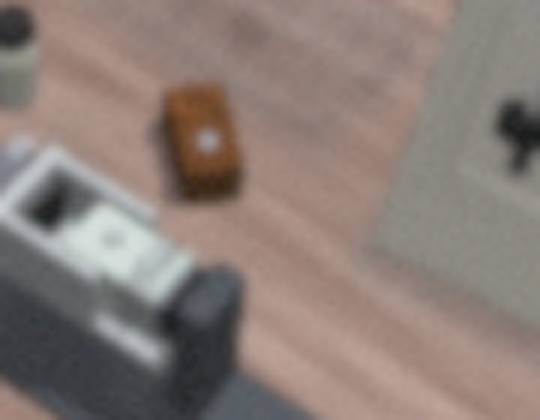

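```bash
python3 -m inch '[[0,0,0,0,-0.0267,0,-1],[0,0,0,0,-0.0267,0,-1]]' | grep -E 'time|pos|force'|paste -sd' '
for i in 1 2 3 4; do python3 -m inch '[[0,0,0,0,-0.0133,0,-1],[0,0,0,0,-0.0133,0,-1]]' | grep -E 'time|pos|force'|paste -sd' '; done
```

```text
time: 9.6 eef_pos: [0.4458, 0.1151, 0.0937] force: [-0.4, -6.2, 0.9]
time: 9.77 eef_pos: [0.4458, 0.1165, 0.0938] force: [-0.2, -8.2, 1.7]
time: 9.93 eef_pos: [0.4458, 0.1181, 0.0938] force: [-0.1, -9.0, 2.2]
time: 10.1 eef_pos: [0.4457, 0.12, 0.0938] force: [0.5, -10.0, 2.0]
time: 10.27 eef_pos: [0.4457, 0.1221, 0.0938] force: [1.3, -9.4, 2.5]
```

```bash
for i in 1 2 3 4; do python3 -m inch '[[0,0,0,0,-0.0067,0,-1],[0,0,0,0,-0.0067,0,-1]]' | grep -E 'time|pos|force'|paste -sd' '; done
```

```text
time: 10.43 eef_pos: [0.4456, 0.123, 0.0938] force: [-0.1, -9.7, 2.2]
time: 10.6 eef_pos: [0.4456, 0.1238, 0.0938] force: [0.1, -10.2, 2.4]
time: 10.77 eef_pos: [0.4456, 0.1248, 0.0937] force: [1.0, -10.8, 2.0]
time: 10.93 eef_pos: [0.4456, 0.1258, 0.0937] force: [0.9, -11.1, 1.9]
```

```bash
for i in 1 2; do python3 -m inch '[[0,0,0,0,-0.0067,0,-1],[0,0,0,0,-0.0067,0,-1]]' | grep -E 'time|pos|force'|paste -sd' '; done
python3 - <<'E'
from h import *
for n in("top","scene"):
    p,k,y,h=jaw(n); print(n,k,y,h)
E
```

```text
time: 11.1 eef_pos: [0.4455, 0.1268, 0.0937] force: [0.9, -10.9, 3.3]
time: 11.27 eef_pos: [0.4455, 0.1278, 0.0938] force: [1.6, -10.9, 2.6]
top 63 -0.019009736541916736 [ 0  0  0  0  0  0  0  0  0  5 10  5  8 10]
scene 76 -0.019489918200701978 [ 0  0  0  0  0  0  7  0  0  0  5 12  4  7]
```

```bash
for i in 1 2 ; do python3 -m inch '[[0,0,0,0,-0.0067,0,-1],[0,0,0,0,-0.0067,0,-1]]' | grep -E 'time|pos|force'|paste -sd' '; done
```

```text
time: 11.53 eef_pos: [0.4455, 0.1288, 0.0938] force: [0.5, -10.2, 3.1]
time: 11.7 eef_pos: [0.4455, 0.1298, 0.0938] force: [1.3, -11.4, 2.8]
```

```bash
python3 -m inch '[[0,0,0,0,-0.0045,0,-1],[0,0,0,0,-0.0045,0,-1]]' | grep -E 'time|pos|force'|paste -sd' '
python3 - <<'E'
from h import *
for n in("top","scene"):
    p,k,y,h=jaw(n); print(n,k,y,h)
E
python3 -m inch '[[0,0,0,0,0.05,0,-1],[0,0,0,0,0.1,0,-1],[0,0,0,0,0.133,0,-1],[0,0,0,0,0.133,0,-1],[0,0,0,0,0.133,0,-1]]' | grep -E 'time|pos|force'|paste -sd' '
python3 - <<'E'
from h import *
for n in("top","scene"):
    p,k,y,h=jaw(n); print(n,k,y,h)
E
```

```text
time: 11.87 eef_pos: [0.4454, 0.1304, 0.0937] force: [0.7, -10.9, 3.6]
top 61 -0.016318307260317067 [ 0  0  0  0  0  0  0  0  0  0 10  5  9 10]
scene 74 -0.017396753211526027 [ 0  0  0  0  0  0  5  0  0  0  3 11  6 10]
time: 12.38 eef_pos: [0.446, 0.1118, 0.0938] force: [0.1, 0.8, 0.2]
top 61 -0.017666326911314405 [ 0  0  0  0  0  0  0  0  0  2 10  4  9 10]
scene 71 -0.01872938392789605 [0 0 0 0 0 0 5 0 0 0 4 8 8 7]
```

```bash
python3 -m inch '[[0,0,0,0,-0.02,0,-1],[0,0,0,0,-0.02,0,-1]]' | grep -E 'time|pos|force'|paste -sd' '
for i in 1 2 3; do python3 -m inch '[[0,0,0,0,-0.0067,0,-1],[0,0,0,0,-0.0067,0,-1]]' | grep -E 'time|pos|force'|paste -sd' '; done
```

```text
time: 12.65 eef_pos: [0.4459, 0.1148, 0.0937] force: [0.5, -5.0, 2.0]
time: 12.82 eef_pos: [0.4458, 0.1153, 0.0938] force: [0.2, -6.1, 1.3]
time: 12.98 eef_pos: [0.4458, 0.116, 0.0938] force: [0.2, -8.2, 2.4]
time: 13.15 eef_pos: [0.4458, 0.1167, 0.0938] force: [0.4, -10.4, 2.8]
```

```bash
for i in 1 2; do python3 -m inch '[[0,0,0,0,-0.0067,0,-1],[0,0,0,0,-0.0067,0,-1]]' | grep -E 'time|pos|force'|paste -sd' '; done
```

```text
time: 13.32 eef_pos: [0.4458, 0.1174, 0.0938] force: [0.8, -11.0, 2.9]
time: 13.48 eef_pos: [0.4458, 0.1181, 0.0938] force: [0.9, -13.5, 3.7]
```

```bash
python3 -m inch '[[0,0,0,0,-0.0067,0,-1],[0,0,0,0,-0.0067,0,-1]]' | grep -E 'time|pos|force'|paste -sd' '; python3 -m inch '[[0,0,0,0,-0.0,0,-1],[0,0,0,0,-0.0,0,-1]]' | grep -E 'time|pos|force'|paste -sd' '
python3 - <<'E'
from h import *
print(np.mean([manip.get_state()["force"][1]]))
for n in("top","scene"):
    p,k,y,h=jaw(n); print(n,k,y,h, manip.get_state()["force"])
E
```

```text
time: 13.65 eef_pos: [0.4457, 0.1188, 0.0938] force: [1.9, -15.0, 3.8]
time: 13.82 eef_pos: [0.4458, 0.1187, 0.0938] force: [0.8, -14.9, 2.8]
-14.881566561039532
top 57 -0.015162467397838214 [ 0  0  0  0  0  0  0  0  0  0  8  4 10  9] [  0.7397601  -14.56606957   4.33753072]
scene 74 -0.015472019984151816 [0 0 0 0 0 0 0 7 0 0 0 9 5 5] [  1.38985435 -15.11002315   3.32070254]
```

```bash
for i in 1 2 ; do python3 -m inch '[[0,0,0,0,-0.005,0,-1],[0,0,0,0,-0.005,0,-1]]' | grep -E 'time|pos|force'|paste -sd' '; done
```

```text
time: 14.08 eef_pos: [0.4457, 0.1193, 0.0938] force: [1.6, -17.1, 3.9]
time: 14.25 eef_pos: [0.4457, 0.1198, 0.0938] force: [0.7, -16.7, 4.2]
```

```bash
for i in 1 2 ; do python3 -m inch '[[0,0,0,0,-0.005,0,-1],[0,0,0,0,-0.005,0,-1]]' | grep -E 'time|pos|force'|paste -sd' '; done
```

```text
time: 14.42 eef_pos: [0.4457, 0.1203, 0.0938] force: [1.5, -19.4, 4.3]
time: 14.58 eef_pos: [0.4457, 0.1208, 0.0938] force: [1.3, -20.4, 5.0]
```

```bash
for i in 1 2 3; do python3 -m inch '[[0,0,0,0,0,0,-1],[0,0,0,0,0,0,-1],[0,0,0,0,0,0,-1],[0,0,0,0,0,0,-1],[0,0,0,0,0,0,-1]]' | grep -E 'time|pos|force'|paste -sd' '; done
python3 - <<'E'
from h import *
for n in("top","scene"):
    p,k,y,h=jaw(n); print(n,k,y,h, manip.get_state()["force"]);save(p,n+"5.png",(170,240,240,330),6)
    for t in ("cartridge","far_jaw"):
        for d in search_frame(p,t)[:3]: print(t,d["point"],d["confidence"],at_d(p,d["point"]))
E
```

```text
time: 15.0 eef_pos: [0.4457, 0.1208, 0.0938] force: [2.5, -20.7, 4.4]
time: 15.42 eef_pos: [0.4457, 0.1208, 0.0938] force: [0.3, -20.0, 4.9]
time: 15.83 eef_pos: [0.4457, 0.1208, 0.0938] force: [1.2, -20.3, 4.7]
top 63 -0.01365950693001732 [0 0 0 0 0 0 0 0 0 0 5 4 9 9] [  1.5332679  -20.31092194   4.69605372]
cartridge [202.0, 292.8] 0.75 [ 0.44441139 -0.03319307  0.00754944]
cartridge [159.7, 258.7] 0.62 [0.55263737 0.0541137  0.02462741]
cartridge [217.4, 342.4] 0.52 [ 0.40364953 -0.15621548  0.02395731]
far_jaw [201.7, 290.9] 0.56 [ 0.4412733  -0.01954702  0.09147969]
scene 72 -0.014533672403976202 [0 0 0 0 0 0 0 6 0 0 0 5 7 8] [  1.38288598 -20.91235241   4.18050242]
cartridge [176.9, 159.1] 0.78 [0.40431638 0.29172318 0.02652431]
cartridge [208.4, 258.0] 0.76 [0.45128187 0.01707289 0.08702999]
cartridge [285.5, 309.0] 0.64 [ 0.40155573 -0.15872557  0.02671426]
far_jaw [199.6, 226.1] 0.67 [0.44674229 0.10699474 0.04690318]
```

View pics/top5.png

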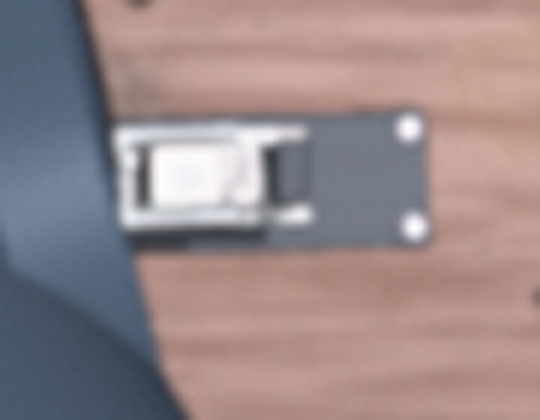

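View pics/scene5.png

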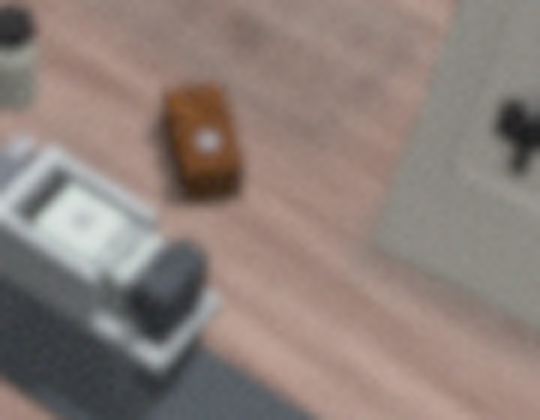

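```bash
python3 -m inch '[[0,0,0,0,0.03,0,-1],[0,0,0,0,0.07,0,-1],[0,0,0,0,0.07,0,-1],[0,0,0,0,0.1,-0.03,-1],[0,0,0,0,0.2,-0.03,-1],[0,0,0,0,0.3,-0.03,-1],[0,0,0,0,0.3,-0.03,-1],[0,0,0,0,0.3,0,-1],[0,0,0,0,0.3,0,-1],[0,0,0,0,0.3,0,-1]]'
python3 - <<'E'
from h import *
p=read_camera("scene"); save(p,"scene6.png",(130,270,160,320),5);print(manip.get_state()["force"],manip.get_state()["eef_pos"])
E
```

```text
time: 16.97
eef_pos: [0.4465, 0.0795, 0.0935]
tcp_rot: [[1.0, 0.024, -0.001], [0.024, -1.0, 0.0], [-0.001, -0.0, -1.0]]
force: [0.1, 0.7, 0.2]
opening: -0.0
[0.16320146 0.93604552 0.33215141] [0.44658338 0.07947849 0.09360373]
```

View pics/scene6.png

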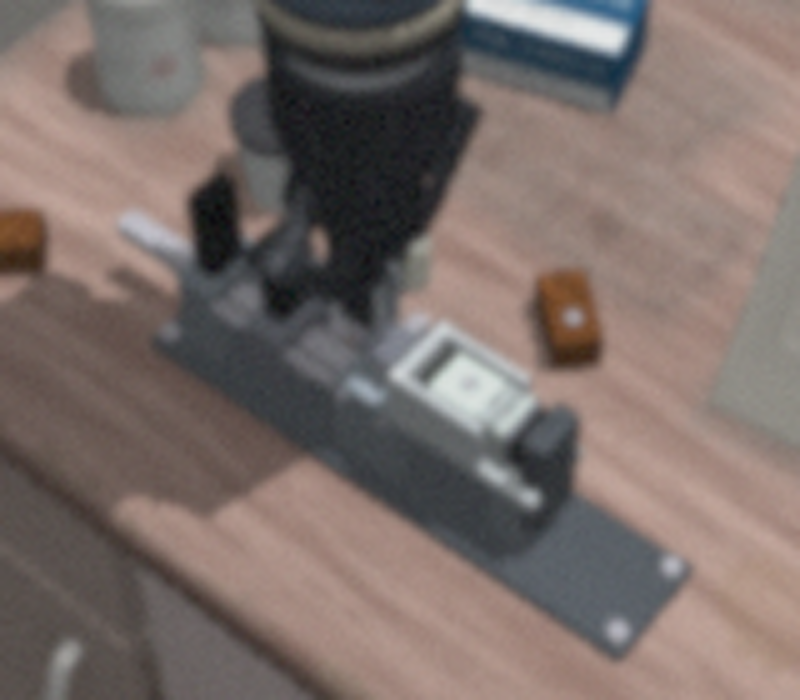

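```bash
python3 -m inch '[[0,0,0,0,0.03,0,-1],[0,0,0,0,0.03,0.04,-1],[0,0,0,0,0.03,0.06,-1],[0,0,0,0,0.03,0.06,-1]]'|grep -E 'time|pos|force'|paste -sd' '
for i in 1 2 3; do python3 -m inch '[[0,0,0,0,0,0.0167,-1],[0,0,0,0,0,0.0167,-1]]' | grep -E 'time|pos|force'|paste -sd' '; done
```

```text
time: 17.35 eef_pos: [0.4462, 0.0743, 0.0839] force: [0.7, 0.2, 0.5]
time: 17.52 eef_pos: [0.4467, 0.0744, 0.0819] force: [-0.3, -0.2, 1.7]
time: 17.68 eef_pos: [0.4469, 0.0744, 0.0796] force: [0.4, -0.1, 1.3]
time: 17.85 eef_pos: [0.4469, 0.0744, 0.0771] force: [0.6, -0.2, 2.5]
```

Contact at about z 82 mm as expected; I'll press on to the stop.

```bash
for i in 1 2 3; do python3 -m inch '[[0,0,0,0,0,0.01,-1],[0,0,0,0,0,0.01,-1]]' | grep -E 'time|pos|force'|paste -sd' '; done
```

```text
time: 18.02 eef_pos: [0.4469, 0.0744, 0.0757] force: [0.3, -0.0, 3.0]
time: 18.18 eef_pos: [0.4469, 0.0744, 0.0742] force: [-0.5, 0.3, 3.5]
time: 18.35 eef_pos: [0.447, 0.0744, 0.0739] force: [-4.6, -0.2, 17.5]
```

At the stop (force jump to 17.5 N). Hold and watch the jaw.

```bash
for i in 1 2; do python3 -m inch '[[0,0,0,0,0,0,-1],[0,0,0,0,0,0,-1],[0,0,0,0,0,0,-1],[0,0,0,0,0,0,-1],[0,0,0,0,0,0,-1],[0,0,0,0,0,0,-1],[0,0,0,0,0,0,-1],[0,0,0,0,0,0,-1],[0,0,0,0,0,0,-1],[0,0,0,0,0,0,-1]]' | grep -E 'time|pos|force'|paste -sd' '
python3 - <<'E'
from h import *
for n in("top","scene"):
    p,k,y,h=jaw(n); print(n,k,y,h);save(p,n+"7_%d.png"%p["shot"],(130,270,160,320),5)
E
done; ls -t pics | head -2
```

```text
time: 19.18 eef_pos: [0.447, 0.0744, 0.0739] force: [-4.0, -0.6, 20.0]
top 68 -0.06551745998422917 [0 0 0 0 0 0 0 0 0 0 0 0 0 0]
scene 79 -0.06562542272053178 [0 0 0 0 0 0 0 0 0 0 0 9 9 8]
time: 20.12 eef_pos: [0.447, 0.0744, 0.0739] force: [-4.5, -0.5, 19.0]
top 66 -0.06545140465179482 [0 0 0 0 0 0 0 0 0 0 0 0 0 0]
scene 79 -0.06534179800628169 [ 0  0  0  0  0  0  0  0  0  0  0 11  6  5]
scene7_31.png
top7_30.png
```

```bash
python3 -m inch '[[0,0,0,0,0,-0.05,-1],[0,0,0,0,0,-0.15,-1],[0,0,0,0,0,-0.35,-1],[0,0,0,0,0,-0.6,-1],[0,0,0,0,0,-0.8,-1],[0,0,0,0,0,-0.8,-1],[0,0,0,0,0,-0.8,-1]]'
python3 -m inch '[[0,0,0,-0.3,0,0,-1],[0,0,0,-0.6,0,0,-1],[0,0,0,-0.9,0,0,-1],[0,0,0,-0.9,0,0,-1],[0,0,0,-0.9,0,0,-1]]'|head -2
python3 - <<'E'
from h import *
for n in("top","scene"):
    p,k,y,h=jaw(n); print(n,k,y,h);save(p,n+"8.png",(130,270,160,320),5)
    H,W=p["z_map"].shape
    r,c=np.mgrid[:H,:W]; K=p["intrinsics"];T=p["T"];z=p["z_map"]
    d=np.stack([(c-K[0,2])/K[0,0],-(r-K[1,2])/K[1,1],-np.ones_like(z)],-1)*z[...,None]
    X=d@T[:3,:3].T+T[:3,3]
    for nm,b in dict(trig=(.42,.47,.11,.15,.109,.116),tab=(.436,.4585,.062,.084,.074,.088)).items():
        k=(z>0)&np.all((X>[b[0],b[2],b[4]])&(X<[b[1],b[3],b[5]]),-1); print(nm,k.sum(),np.median(X[k],0) if k.any() else None,X[k].mean(0))
    for t in("cup_near","vial_near"):
        for e in tip_of(p,t)[:2]: print(t,e["point"],e["confidence"],at_z(p,e["point"],0.))
E
```

```text
time: 20.8
eef_pos: [0.4477, 0.0745, 0.1941]
tcp_rot: [[1.0, 0.023, 0.003], [0.023, -1.0, 0.0], [0.003, -0.0, -1.0]]
force: [0.0, -0.9, -0.1]
opening: -0.002
time: 21.22
eef_pos: [0.3083, 0.0708, 0.1917]
top 65 -0.06529195641585928 [ 0  0  0  0  0  0  0  0  0  0  0  5 10 10]
trig 49 [0.44561253 0.13125631 0.1113647 ] [0.44636171 0.13143102 0.11143325]
tab 81 [0.44651319 0.07181925 0.08152522] [0.44673307 0.07200541 0.08151111]
cup_near [168.6, 194.4] 0.67 [0.53448922 0.22251948 0.        ]
vial_near [166.3, 228.6] 0.49 [0.53986218 0.13287854 0.        ]
vial_near [169.2, 193.5] 0.3 [0.53292217 0.224868   0.        ]
scene 78 -0.06535698345130271 [ 0  0  0  0  0  0  0  0  0  0  0 10  8  7]
trig 51 [0.4433375  0.13050331 0.11186   ] [0.44382618 0.13078248 0.1118744 ]
tab 80 [0.44584308 0.07283835 0.08249173] [0.44627631 0.07256842 0.0826785 ]
cup_near [186.1, 239.7] 0.64 [0.52599238 0.13399379 0.        ]
cup_near [167.3, 214.0] 0.56 [0.53104195 0.22662739 0.        ]
vial_near [187.0, 241.2] 0.42 [0.52619518 0.12920383 0.        ]
```

View pics/scene8.png

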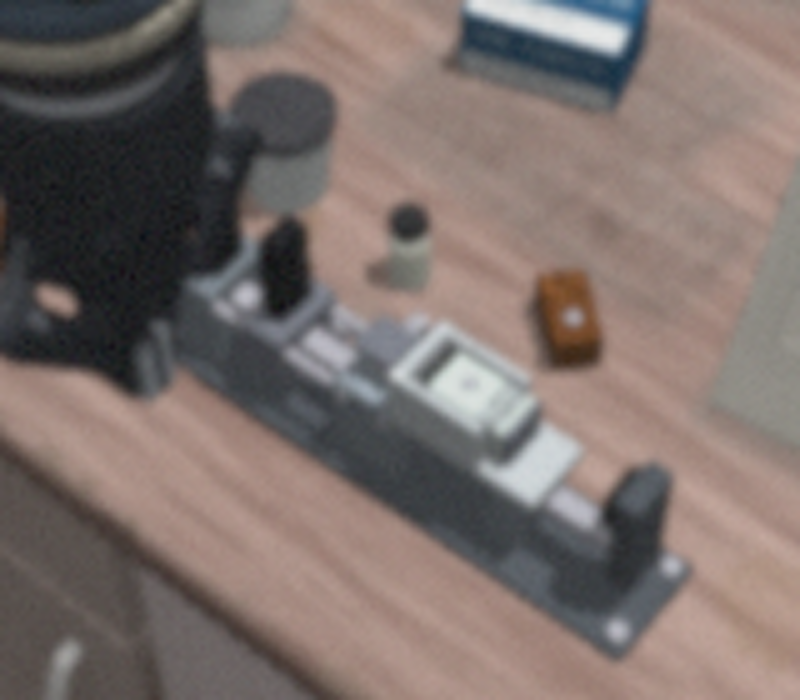

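```bash
python3 -c "
from station import ticket
print(ticket.finish_job())"
```

```text
the job is handed in; nothing more can be done
None
```

The job is done and handed in at about 21 s. The hand-in reports no verdict, so what follows is from my own measurements.

**Pressing:** I squeezed the trigger with the side of the shut fingers, in three full strokes and one partial stroke. I stepped in small amounts so I could read the wrist force at each step. The force climbed once the cartridge met the seat. I held it there for about 1.3 s at 20.4 N on the trigger. The trigger's own resistance measured 5 to 7 N on free strokes, so the jaw was pressing the cartridge with roughly 13 to 15.5 N. That jaw force is inferred, not measured directly.

**Release:** I let go of the trigger, then pressed the tab to its stop and held it for about 1.8 s. The jaw ran back and stood still. I then lifted the hand clear.

**Last checks:**

| Item | Found | Needed |
|---|---|---|
| Far jaw | x about 175 mm, from plate position and an estimated pad thickness | above 172 mm |
| Cartridge | x about 105.5 mm | below 109 mm |
| Trigger | within 0.5 mm of its starting position | within 2 mm of rest |
| Tab | z about 82 mm | above 79 mm |

- **Bystanders:** the last picture shows the cup and vial upright in their places. The networks' readings of them scatter by several mm, and a few confused the two or pointed at the clamp. I discounted those.
- **Contact:** the wrist force was below 1 N with the hand clear, and nothing was being touched.

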